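Bring the marked arm of a spider under the roughness stylus and lock the rotary table

TASK

Set up the next measurement: with a fingertip, gently push the dark steel spider round on its rotary table until the bright end face of the arm with the yellow band sits centred under the stylus of the blue roughness tester. Then push the table's red-balled clamp lever clockwise as far as it goes, so that the table is locked there. Grip nothing, keep off the roughness tester, and leave the loose gauges on the granite where they are.

Things in the scene. Friction and masses are not known exactly. Their poses are not given: they have to be found in the camera images.
- table_axis (a point): on the vertical axis of the rotary table, level with its steel top (disc 160 mm across, 128 mm above the bench, on 60 mm granite). A dark spider is bolted on it: hub 50 mm across (foot 68), nut rising 58 mm above this point, 3 arms 120 degrees apart: bars 14 mm wide, 18 to 32 mm above this point, free from 25 to 82 mm off the axis, each ending in a 26 mm round boss centred 95 mm off the axis
- land (a point): centre of the bright round end face (22 mm in diameter) on top of the boss of the spider's marked arm, the one wrapped with a yellow band between 49 and 75 mm off the axis; 95 mm off the axis, 36 mm above table_axis. This face must come under the stylus
- turntable (a joint): angle of table and spider, rad, growing counter-clockwise seen from above. Any arm may be pushed, either way round, no stop within a full turn of any start. Clamp released: a steady drag of 0.12 N m (1.5 to 2 N at the arms), it stays where it is left. Clamp past about 1.0 rad: a brake holds it firmly
- stylus (a point): stylus tip of the blue roughness tester, 95 mm off the table's axis, 8 mm above the bosses' faces: the arms pass under it. A 12 mm tube, 10 mm above the tip, runs radially outward to the drive unit (70 mm wide, from 172 mm off the axis, 40 to 145 mm above table_axis with its handle); behind it, from 315 mm off the axis, a column 0.43 m above the bench. Fixed; keep off
- clamp_pivot (a point): vertical pivot axis of the table's clamp lever, 122 mm off the table's axis, on top of a lug on the side of the base, 34 mm above the granite and 34 mm below table_axis
- clamp_knob (a point): centre of the red ball (22 mm in diameter) at the end of the clamp lever, 70 mm from the pivot axis and 38 mm above clamp_pivot (4 mm above table_axis). The steel bar of the lever, 10 mm thick, slopes up to it from the pivot
- clamp (a joint): angle of the clamp lever, rad: 0 fully released, growing clockwise seen from above, hard stop at 1.4 = locked. Starts between 0 and 0.35. The brake bites from about 1.0. Friction 0.25 N m (about 4 N at the ball); it stays where it is left
- specimen: loose blue block with a bright metal plate let into its top, 65 x 45 x 22 mm high, on the granite; origin at the centre of its underside. Leave it alone
- square_block: loose bright steel block, 45 x 45 x 40 mm high, on the granite; origin at the centre of its underside. Leave it alone
- ring_gauge: loose steel ring, 48 mm outside diameter, 26 mm bore, 18 mm high, on the granite; origin at the centre of its underside. Leave it alone

How it is judged:
By the outcome, as a careful person would: the job done as asked, in the order asked, and still so for the second after the job is handed in, with the robot touching nothing.
It also fails if it takes over 67 s, if anything falls off the work surface, if the arm or the gripper's body presses on something with over 40 N, if the wrist force passes 120 N, or if a joint passes its speed limit or range.

ROBOT

A 6-joint arm with a two-finger parallel gripper is mounted at the origin on the work surface. World frame = base frame: x ahead of the robot, y to its left, z up, the work surface at z = 0. Lengths are in mm, angles in rad, forces in N, time in s.
With the tool pointing down it reaches from about 275 to 1000 mm from the base axis. Payload 8.4 kg.
Tool frame: the origin (TCP) lies midway between the tips of the shut fingers; the grasp point (between the pads) lies 19 mm behind it; z points along the fingers, y is the line along which they close (so a half turn about z gives the same grasp; the last joint's range is limited). The gripper opens to 85 mm and grips with 20 to 120 N. Pads are 22 mm wide; open, the fingers measure 114 mm over their backs; the gripper's body (76 mm by 85 mm) begins 54 mm behind the grasp point. The pads swing forward as they close: fully open they stand 13 mm farther back than shut.
Start: joints at [1.124, 0.353, 1.633, -0, 1.155, -0.002], TCP at [268.922, 564.189, 231.281] pointing down, gripper open.
Joint ranges: [-2.63, 2.63], [-0.92, 2.1], [0.06, 2.66], [-1.3, 4.44], [0, 2.69], [-3.02, 3.02]. Speed limits (rad/s): [2.22, 2.22, 2.79, 3.14, 3.14, 3.14].

INTERFACE

Orientations are given as [roll, pitch, yaw] about the fixed x, y, z axes, in that order (R = Rz(yaw) Ry(pitch) Rx(roll)).
In Python, from rig import r, imaging gives the robot as it stands. The module is installed in compiled form; this text tells all that it offers.
- The arm moves only by the tool arm_command, never from a script. Its argument "deltas" is a list of rows, each an object of numbers: "hand": the finger opening in mm, from 0 to 85.4; "tx", "ty", "tz": the shift along the tool's x, y, z in mm; "wx", "wy", "wz": the turn, a rotation vector about the tool's x, y, z in rad. A call has 1 to 8 rows; each row shifts and turns the commanded pose from where the row before left it, along the tool's axes as they then stand; what a row does not reach is not made up. A row lasts 1/8 s, in which the tool goes at most 62.5 mm and 10.7 degrees, less where a joint would pass 70% of its speed; a pose out of reach is approached as far as the arm can. A call with a gripper value outside its range is refused whole. The fingers move at their own pace and stop on an object; "squeeze" is the grip in N (left out, the last holds). Time passes only in rows, so rows that do not move let the fingers close. It gives the time, the measured TCP pose, the force, the opening and the grip force at its end, in the units of the state.
- r.sense(): the state, without advancing time (a new reading comes with each control period).
- imaging.grab_frame(name): name is "scene" or "top"; returns a dict with "image" (480x640x3 uint8, red, green, blue), "mtx" (3x3 intrinsics, pixels), "world_to_cam" (4x4, takes a point from world to camera coordinates). Camera axes: x right, y up, looking along -z (the intrinsics and any distortion apply to the point x, -y, -z); pixel columns grow to the right and rows downward; lengths in mm; the calibration is good to about 2 mm. A picture is of the moment at which its call begins. There is no depth.
- r.sign_off(): hands the job in; it is judged then, once.
The state is a dict: "clock": time; "qpos": joint angles; "qvel": joint speeds; "joint_efforts": joint torques, N m; "eef_pos": TCP position; "tcp_rot": TCP orientation; "contact_force": force on the tool from outside, world axes, zero at the start; "wrist_torque": the same for the moment, N m; "opening": opening from 0.0 (shut) to 1.0 (fully open); "grasp_force": force on a finger pad.
Only numpy, scipy, OpenCV 4.12 (cv2) and the standard library are available. Lean on these libraries where they do the work, as an engineer would, in place of code of your own. Each camera call takes 0.05 s, during which the arm holds its last target. There are 200 camera calls.

## Working session

There is one attempt and no reset: what is moved stays moved. The work goes in short steps, Python scripts to look and compute and a tool call to move; the robot and the scene stay as the last step left them, time stands still between calls to the robot, and variables do not carry over. Pictures are saved under pics/ and viewed, at most 10 in all, crops included, and the job is handed in when it is done.

Besides the shell and the picture viewer there is one more tool, called as a command line: name --argument value ..., lists and objects as JSON in quotes. arm_command: Moves the arm, as the interface text tells. Its arguments: {"type":"object","properties":{"deltas":{"type":"array"},"squeeze":{"type":"number"}},"required":["deltas"]}

```bash
mkdir -p pics
cat > h.py <<'E'
import numpy as np, cv2
from rig import r, imaging
def grab(n):
    f=imaging.grab_frame(n); return f
def save(f,p): cv2.imwrite(p,cv2.cvtColor(f["image"],cv2.COLOR_RGB2BGR))
def ray(f,u,v):
    K=np.array(f["mtx"]);T=np.array(f["world_to_cam"])
    d=np.linalg.inv(K)@[u,v,1]; d=d*[1,-1,-1]
    R=T[:3,:3]; return -R.T@T[:3,3], R.T@d
def onz(f,u,v,z):
    o,d=ray(f,u,v); return o+d*(z-o[2])/d[2]
def proj(f,P):
    K=np.array(f["mtx"]);T=np.array(f["world_to_cam"])
    c=T[:3,:3]@np.array(P,float)+T[:3,3]; c=c*[1,-1,-1]; p=K@c; return p[:2]/p[2]
E
python3 - <<'E'
from h import *
for n in("scene","top"):
    f=grab(n); save(f,f"pics/{n}0.png"); print(n,f.keys(),np.round(ray(f,320,240),2),np.array(f["mtx"]).tolist())
print(r.sense())
E
```

```text
scene dict_keys(['image', 'mtx', 'world_to_cam']) [[ 1.21228e+03  6.79200e+01  5.25580e+02]
 [-8.70000e-01 -9.00000e-02 -4.90000e-01]] [[526.9924030422004, 0.0, 318.66281520697464], [0.0, 526.9924030422004, 243.66461137890226], [0.0, 0.0, 1.0]]
top dict_keys(['image', 'mtx', 'world_to_cam']) [[ 4.9848e+02 -1.4680e+01  9.3474e+02]
 [ 1.2000e-01  4.0000e-02 -9.9000e-01]] [[604.8490818240952, 0.0, 329.80197142946014], [0.0, 604.8490818240952, 235.4044890560292], [0.0, 0.0, 1.0]]
{'clock': 0.1, 'qpos': array([ 1.12362263e+00,  3.53589610e-01,  1.63407410e+00,  5.26540385e-06,
        1.15519093e+00, -2.42247622e-03]), 'qvel': array([-0.0004011 , -0.00049972, -0.00181227, -0.0021927 ,  0.00100746,
       -0.00059845]), 'joint_efforts': array([ 1.83527838e-03, -6.06353331e+01, -3.42826617e+01,  8.44297415e-05,
        4.06529551e-03,  5.40954647e-05]), 'eef_pos': array([268.7195316 , 563.80231192, 230.62392052]), 'tcp_rot': array([-3.14033068e+00, -7.87160235e-06,  2.69683930e+00]), 'contact_force': array([-0.62732332, -0.24421752, -0.32367434]), 'wrist_torque': array([-0.00751168,  0.00308145,  0.00397231]), 'grasp_force': 0.0, 'opening': 0.9990296331350899}
```

View pics/scene0.png

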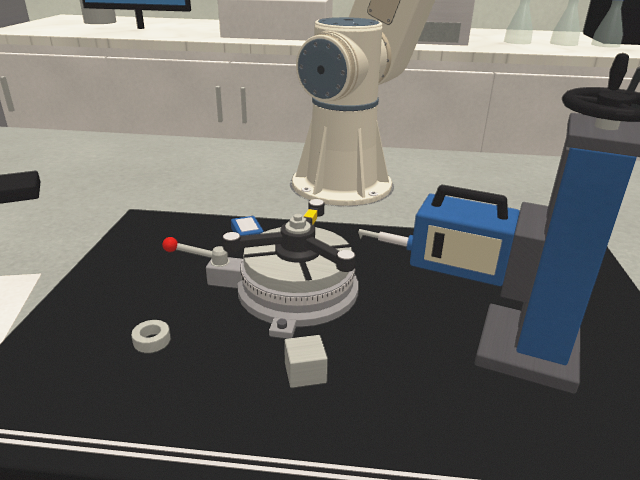

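View pics/top0.png

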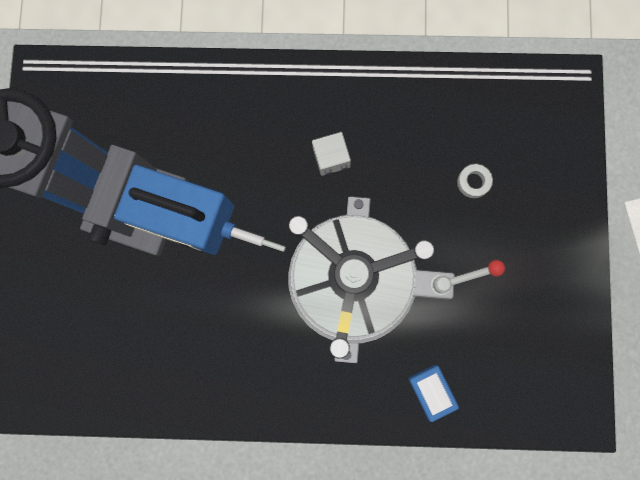

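The top view (image up = +x, left = +y) shows the land at (340,348) with the yellow band at (344,322). The other bosses are at (298,225) and (424,250), and the stylus tip is at about (285,249). The clamp pivot is at (442,285) and the red ball at (497,268). The scene view shows the stylus tip at (360,233).

```bash
cat >> h.py <<'E'
def lands(f):
    im=f["image"].astype(int); out=[]
    g=im.min(2)
    m=(g>215).astype(np.uint8)
    n,l,s,c=cv2.connectedComponentsWithStats(m)
    return [(c[i],s[i]) for i in range(1,n) if 120<s[i][4]<700 and s[i][2]<30 and s[i][3]<30]
def red(f):
    h=cv2.cvtColor(f["image"],cv2.COLOR_RGB2HSV)
    m=(((h[...,0]<8)|(h[...,0]>172))&(h[...,1]>150)&(h[...,2]>80)).astype(np.uint8)
    n,l,s,c=cv2.connectedComponentsWithStats(m); i=1+np.argmax(s[1:,4]); return c[i]
E
python3 - <<'E'
from h import *
f=grab("top")
P=[]
for c,s in lands(f): print(c,s,onz(f,*c,164).round(1)); P.append(onz(f,*c,164))
c=red(f);print("red",c,onz(f,*c,132)); 
print("pivot",onz(f,442,285,104))
g=grab("scene"); c2=red(g)
def tri(a,b):
    o1,d1=ray(f,*a);o2,d2=ray(g,*b)
    t=np.linalg.lstsq(np.c_[d1,-d2],o2-o1,rcond=None)[0]; return o1+d1*t[0],o2+d2*t[1]
print("tri red",tri(c,c2)); print("tri sty",tri((285,249),(360,233)))
print("sty z172",onz(f,285,249,172), onz(g,360,233,172))
for n,q in(("specimen",(434,394)),("sq",(330,150)),("ring",(475,180))): print(n,onz(f,*q,80).round())
a=f["image"][215:285,215:325]; save({"image":cv2.resize(a,None,fx=7,fy=7,interpolation=cv2.INTER_CUBIC)},"pics/c1.png")
E
```

```text
[297.82758621 224.87684729] [290 217  16  17 203] [613.5  43.3 164. ]
[424.24875622 249.41791045] [417 242  16  16 201] [ 585.4 -119.5  164. ]
[339.03947368 347.95175439] [331 340  17  17 228] [458.6 -13.5 164. ]
red [496.15979381 267.67525773] [ 566.96937447 -218.80459134  132.        ]
pivot [ 543.87334151 -152.04109644  104.        ]
tri red (array([ 566.67474182, -217.92641736,  135.45345067]), array([ 566.81412885, -218.43186066,  135.59387113]))
tri sty (array([579.91440734,  57.07745921, 181.593025  ]), array([579.73537119,  60.02810628, 181.85478485]))
sty z172 [580.95161697  57.99141699 172.        ] [561.60001426  59.80195336 172.        ]
specimen [ 395. -145.   80.]
sq [737.   6.  80.]
ring [ 697. -203.   80.]
```

View pics/c1.png

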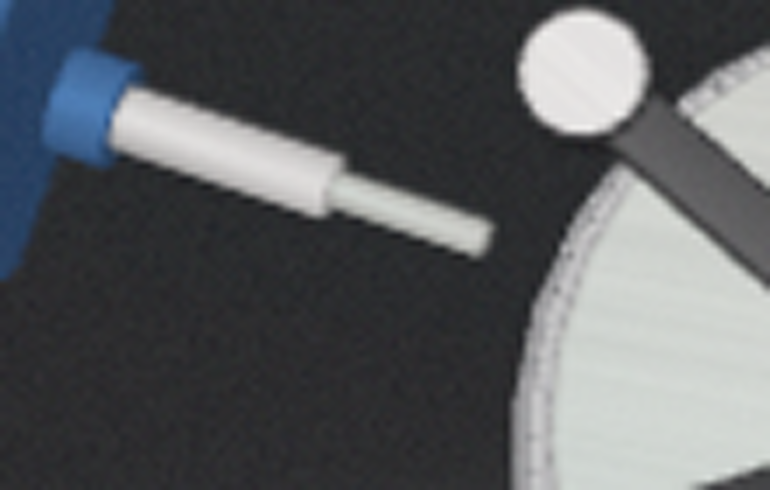

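The crop shows the tube running from (118,118) to its tip at (485,238) in crop pixels. Full-frame, that is (231.9,231.9) to (284.3,249).

Run:
```python
from h import *
f=grab("top")
P=np.array([onz(f,*c,164) for c,s in lands(f)]); C=P.mean(0); print("C",C)
for p in P: d=p-C; print(np.hypot(*d[:2]),np.degrees(np.arctan2(d[1],d[0])))
for z in(182,188):
    a,b=[onz(f,215+u/7,215+v/7,z) for u,v in((118,118),(485,238))]
    d=a-b; e=C-b; th=np.arctan2(d[1],d[0]); print(z,a,b,"tube ang",np.degrees(th),"tip ang",np.degrees(np.arctan2(*(b-C)[1::-1])),"R",np.hypot(*(b-C)[:2]),"offset",np.cross(d[:2],e[:2])/np.hypot(*d[:2]))
# HSV-based precise line fit of tube
im=f["image"].astype(int); m=np.zeros((480,640),np.uint8); m[225:255,231:288]=im[225:255,231:288].min(2)>110
n,l,s,c=cv2.connectedComponentsWithStats(m); i=1+np.argmax(s[1:,4]); v,u=np.nonzero(l==i)
L=np.array([onz(f,x,y,183)[:2] for x,y in zip(u,v)]); vx,vy,x0,y0=cv2.fitLine(L.astype(np.float32),cv2.DIST_L2,0,.01,.01).ravel()
if vy<0: vx,vy=-vx,-vy
print("fit",np.degrees(np.arctan2(vy,vx)),"offset of C",np.cross([vx,vy],C[:2]-[x0,y0]),s[i])
K=np.array([566.9,-218.6]);d=K-C[:2];print("knob",np.hypot(*d),np.degrees(np.arctan2(d[1],d[0])))
pv=onz(f,442,285,104)[:2];print("pv R",np.hypot(*(pv-C[:2])),"knob-pv",K-pv,np.hypot(*(K-pv)))
```

```text
C [552.50605337 -29.90171699 164.        ]
95.26136469301719 50.19940691859008
95.4429464172589 -69.83981985190492
95.29574429116366 170.08522690838183
182 [600.02406802 124.86237666 182.        ] [579.849467    57.93523701 182.        ] tube ang 73.22502633479394 tip ang 72.7087715554612 R 91.99452569070897 offset 0.8288912611247774
188 [599.21469794 123.75012228 188.        ] [579.20090653  57.35645175 188.        ] tube ang 73.2250263347939 tip ang 72.98957973325597 R 91.2502229976835 offset 0.37497516589412583
fit 72.54963 offset of C -0.2699343069001543 [231 227  54  25 428]
knob 189.2464734472551 -85.6379127366671
pv R 122.44407592064623 knob-pv [ 23.02665849 -66.55890356] 70.4295012338099<stdin>:7: DeprecationWarning: Arrays of 2-dimensional vectors are deprecated. Use arrays of 3-dimensional vectors instead. (deprecated in NumPy 2.0)
<stdin>:13: DeprecationWarning: Arrays of 2-dimensional vectors are deprecated. Use arrays of 3-dimensional vectors instead. (deprecated in NumPy 2.0)
```

arm_command --deltas '[{"hand": 0, "tx": -24, "ty": -18, "tz": -12}, {"hand": 0, "tx": -24, "ty": -18, "tz": -12}, {"hand": 0, "tx": -24, "ty": -18, "tz": -12}, {"hand": 0, "tx": -24, "ty": -18, "tz": -12}, {"hand": 0, "tx": -24, "ty": -18, "tz": -12}, {"hand": 0, "tx": -24, "ty": -18, "tz": -12}, {"hand": 0, "tx": -24, "ty": -18, "tz": -12}, {"hand": 0, "tx": -24, "ty": -18, "tz": -12}]' --squeeze 20

```text
schema error: expected keys hand, tx, ty, tz, wx, wy, wz
```

arm_command --deltas '[{"tx": -24, "ty": -18}, {"tx": -24, "ty": -18}, {"tx": -24, "ty": -18}, {"tx": -24, "ty": -18}, {"tx": -24, "ty": -18}, {"tx": -24, "ty": -18}, {"tx": -24, "ty": -18}, {"tx": -24, "ty": -18}]'

```text
schema error: expected keys hand, tx, ty, tz, wx, wy, wz
```

arm_command --deltas '[{"tx": -24, "ty": -18}, {"tx": -24, "ty": -18}, {"tx": -24, "ty": -18}, {"tx": -24, "ty": -18}, {"tx": -24, "ty": -18}, {"tx": -24, "ty": -18}, {"tx": -24, "ty": -18}, {"tx": -24, "ty": -18}]'

```text
schema error: expected keys hand, tx, ty, tz, wx, wy, wz
```

arm_command --deltas '[{"wz": -0.132}, {"wz": -0.132}, {"wz": -0.132}, {"wz": -0.132}, {"wz": -0.132}, {"wz": -0.132}, {}]'

```text
schema error: expected keys hand, tx, ty, tz, wx, wy, wz
```

arm_command --deltas '[{"hand": 0, "tx": -24, "ty": -18, "tz": -12, "wx": 0, "wy": 0, "wz": 0}, {"hand": 0, "tx": -24, "ty": -18, "tz": -12, "wx": 0, "wy": 0, "wz": 0}, {"hand": 0, "tx": -24, "ty": -18, "tz": -12, "wx": 0, "wy": 0, "wz": 0}, {"hand": 0, "tx": -24, "ty": -18, "tz": -12, "wx": 0, "wy": 0, "wz": 0}, {"hand": 0, "tx": -24, "ty": -18, "tz": -12, "wx": 0, "wy": 0, "wz": 0}, {"hand": 0, "tx": -24, "ty": -18, "tz": -12, "wx": 0, "wy": 0, "wz": 0}, {"hand": 0, "tx": -24, "ty": -18, "tz": -12, "wx": 0, "wy": 0, "wz": 0}, {"hand": 0, "tx": -24, "ty": -18, "tz": -12, "wx": 0, "wy": 0, "wz": 0}]' --squeeze 20

```text
clock: 1.25
eef_pos: [380.6, 350.6, 327.7]
tcp_rot: [3.142, 0.0, 2.697]
contact_force: [1.4, -0.2, 0.4]
opening: -0.001
grasp_force: 0.0
```

arm_command --deltas '[{"hand": 0, "tx": -24, "ty": -18, "tz": 0, "wx": 0, "wy": 0, "wz": 0}, {"hand": 0, "tx": -24, "ty": -18, "tz": 0, "wx": 0, "wy": 0, "wz": 0}, {"hand": 0, "tx": -24, "ty": -18, "tz": 0, "wx": 0, "wy": 0, "wz": 0}, {"hand": 0, "tx": -24, "ty": -18, "tz": 0, "wx": 0, "wy": 0, "wz": 0}, {"hand": 0, "tx": -24, "ty": -18, "tz": 0, "wx": 0, "wy": 0, "wz": 0}, {"hand": 0, "tx": -24, "ty": -18, "tz": 0, "wx": 0, "wy": 0, "wz": 0}, {"hand": 0, "tx": -24, "ty": -18, "tz": 0, "wx": 0, "wy": 0, "wz": 0}, {"hand": 0, "tx": -24, "ty": -18, "tz": 0, "wx": 0, "wy": 0, "wz": 0}]'

```text
clock: 2.25
eef_pos: [492.0, 138.1, 327.3]
tcp_rot: [3.142, 0.0, 2.697]
contact_force: [-0.0, 0.7, 0.2]
opening: 0.002
grasp_force: 0.0
```

arm_command --deltas '[{"hand": 0, "tx": -24, "ty": -18, "tz": 0, "wx": 0, "wy": 0, "wz": 0}, {"hand": 0, "tx": -24, "ty": -18, "tz": 0, "wx": 0, "wy": 0, "wz": 0}, {"hand": 0, "tx": -24, "ty": -18, "tz": 0, "wx": 0, "wy": 0, "wz": 0}, {"hand": 0, "tx": -24, "ty": -18, "tz": 0, "wx": 0, "wy": 0, "wz": 0}, {"hand": 0, "tx": -24, "ty": -18, "tz": 0, "wx": 0, "wy": 0, "wz": 0}, {"hand": 0, "tx": -24, "ty": -18, "tz": 0, "wx": 0, "wy": 0, "wz": 0}, {"hand": 0, "tx": -24, "ty": -18, "tz": 0, "wx": 0, "wy": 0, "wz": 0}, {"hand": 0, "tx": -24, "ty": -18, "tz": 0, "wx": 0, "wy": 0, "wz": 0}]'

```text
clock: 3.25
eef_pos: [603.3, -74.5, 327.2]
tcp_rot: [-3.142, -0.0, 2.697]
contact_force: [0.7, 0.5, -0.3]
opening: -0.001
grasp_force: 0.0
```

arm_command --deltas '[{"hand": 0, "tx": 0, "ty": 0, "tz": 0, "wx": 0, "wy": 0, "wz": -0.132}, {"hand": 0, "tx": 0, "ty": 0, "tz": 0, "wx": 0, "wy": 0, "wz": -0.132}, {"hand": 0, "tx": 0, "ty": 0, "tz": 0, "wx": 0, "wy": 0, "wz": -0.132}, {"hand": 0, "tx": 0, "ty": 0, "tz": 0, "wx": 0, "wy": 0, "wz": -0.132}, {"hand": 0, "tx": 0, "ty": 0, "tz": 0, "wx": 0, "wy": 0, "wz": -0.132}, {"hand": 0, "tx": 0, "ty": 0, "tz": 0, "wx": 0, "wy": 0, "wz": -0.132}, {"hand": 0, "tx": 0, "ty": 0, "tz": 0, "wx": 0, "wy": 0, "wz": 0}]'

```text
clock: 4.12
eef_pos: [602.9, -73.6, 327.2]
tcp_rot: [3.142, -0.0, -2.795]
contact_force: [-0.1, 0.8, -0.4]
opening: -0.002
grasp_force: 0.0
```

arm_command --deltas '[{"hand": 0, "tx": 2, "ty": -9, "tz": 20, "wx": 0, "wy": 0, "wz": 0}, {"hand": 0, "tx": 0, "ty": 0, "tz": 30, "wx": 0, "wy": 0, "wz": 0}, {"hand": 0, "tx": 0, "ty": 0, "tz": 30, "wx": 0, "wy": 0, "wz": 0}, {"hand": 0, "tx": 0, "ty": 0, "tz": 30, "wx": 0, "wy": 0, "wz": 0}, {"hand": 0, "tx": 0, "ty": 0, "tz": 30, "wx": 0, "wy": 0, "wz": 0}, {"hand": 0, "tx": 0, "ty": 0, "tz": 25, "wx": 0, "wy": 0, "wz": 0}, {"hand": 0, "tx": 0, "ty": 0, "tz": 15, "wx": 0, "wy": 0, "wz": 0}, {"hand": 0, "tx": 0, "ty": 0, "tz": 6, "wx": 0, "wy": 0, "wz": 0}]'

```text
clock: 5.12
eef_pos: [604.0, -82.7, 140.6]
tcp_rot: [3.141, -0.001, -2.796]
contact_force: [0.6, 0.4, 0.4]
opening: -0.002
grasp_force: 0.0
```

Run:
```python
from h import *
f=grab("scene"); save({"image":cv2.resize(f["image"][150:330,180:420],None,fx=3,fy=3)},"pics/s1.png"); s=r.sense(); print(s["eef_pos"],s["tcp_rot"],s["contact_force"])
```

```text
[603.95087534 -82.71863754 140.48409446] [ 3.14119950e+00 -7.63784794e-04 -2.79537106e+00] [0.10895472 0.18297541 0.65814715]
```

View pics/s1.png

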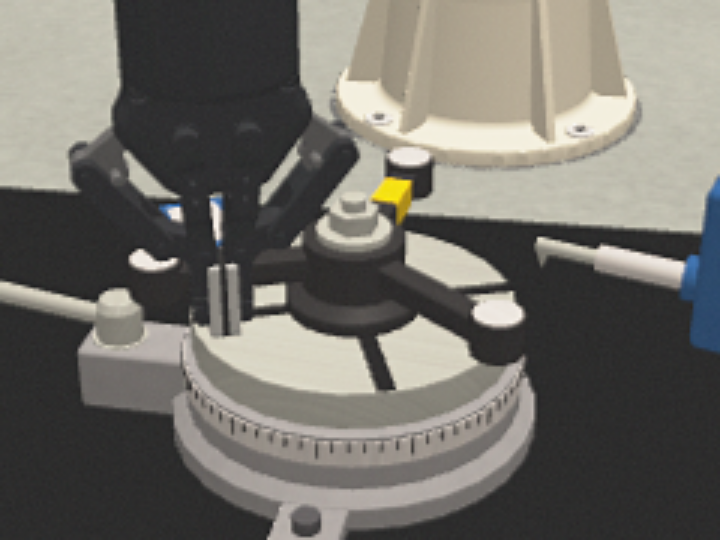

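The scene crop shows the closed fingers beside the unmarked arm on its near side. The linkage clears the nut.

arm_command --deltas '[{"hand": 0, "tx": 5, "ty": 1.5, "tz": 0, "wx": 0, "wy": 0, "wz": 0}, {"hand": 0, "tx": 5, "ty": 1.5, "tz": 0, "wx": 0, "wy": 0, "wz": 0}, {"hand": 0, "tx": 4.5, "ty": -1.1, "tz": 0, "wx": 0, "wy": 0, "wz": 0.07}, {"hand": 0, "tx": 4.5, "ty": -1.1, "tz": 0, "wx": 0, "wy": 0, "wz": 0.07}, {"hand": 0, "tx": 4.5, "ty": -1.1, "tz": 0, "wx": 0, "wy": 0, "wz": 0.07}, {"hand": 0, "tx": 4.5, "ty": -1.1, "tz": 0, "wx": 0, "wy": 0, "wz": 0.07}, {"hand": 0, "tx": 4.5, "ty": -1.1, "tz": 0, "wx": 0, "wy": 0, "wz": 0.07}, {"hand": 0, "tx": 4.5, "ty": -1.1, "tz": 0, "wx": 0, "wy": 0, "wz": 0.07}]'

```text
clock: 6.18
eef_pos: [569.2, -94.9, 142.3]
tcp_rot: [-3.141, 0.003, 3.066]
contact_force: [2.3, -1.9, -0.8]
opening: -0.0
grasp_force: 1.1
```

```bash
cat >> h.py <<'E'
C=np.array([552.5,-29.9])
def report():
    s=r.sense(); p=s["eef_pos"][:2]-C; y=s["tcp_rot"][2]; X=np.array([np.cos(y),np.sin(y)]); Y=np.array([np.sin(y),-np.cos(y)])
    print("tool-frame p",p@X,p@Y,"yaw",np.degrees(y),"z",s["eef_pos"][2],"F",s["contact_force"].round(1))
    f=grab("top")
    for c,_ in lands(f):
        q=onz(f,*c,164)[:2]-C; print(c.round(1),np.hypot(*q).round(1),np.degrees(np.arctan2(q[1],q[0])).round(2))
    return f
E
python3 -c "
from h import *
report()"
```

```text
tool-frame p -21.534777579942848 -63.571998390172915 yaw 175.68549691511782 z 142.33867941186634 F [ 2.3 -1.9 -0.8]
[319.  208.5] 95.2 29.25
[313.6 337.6] 95.3 149.28
[431.9 380.6] 164.5 -142.65
```

arm_command --deltas '[{"hand": 0, "tx": 4.5, "ty": -1.3, "tz": 0, "wx": 0, "wy": 0, "wz": 0.07}, {"hand": 0, "tx": 4.5, "ty": -1.3, "tz": 0, "wx": 0, "wy": 0, "wz": 0.07}, {"hand": 0, "tx": 4.5, "ty": -1.3, "tz": 0, "wx": 0, "wy": 0, "wz": 0.07}, {"hand": 0, "tx": 4.5, "ty": -1.3, "tz": 0, "wx": 0, "wy": 0, "wz": 0.07}, {"hand": 0, "tx": 4.5, "ty": -1.3, "tz": 0, "wx": 0, "wy": 0, "wz": 0.07}, {"hand": 0, "tx": 4.5, "ty": -1.3, "tz": 0, "wx": 0, "wy": 0, "wz": 0.07}, {"hand": 0, "tx": 4.5, "ty": -1.3, "tz": 0, "wx": 0, "wy": 0, "wz": 0.07}, {"hand": 0, "tx": 4.5, "ty": -1.3, "tz": 0, "wx": 0, "wy": 0, "wz": 0.07}]'

```text
clock: 7.22
eef_pos: [531.9, -93.5, 142.2]
tcp_rot: [3.141, 0.002, 2.508]
contact_force: [0.1, -3.5, 1.3]
opening: 0.004
grasp_force: 1.1
```

```bash
python3 -c "
from h import *
report()"
```

```text
tool-frame p -21.132481824516642 -63.43949299762962 yaw 143.67799295023903 z 142.17160452578275 F [ 0.1 -3.5  1.3]
[359.1 200.3] 95.1 -3.08
```

arm_command --deltas '[{"hand": 0, "tx": 4.5, "ty": -1.3, "tz": 0, "wx": 0, "wy": 0, "wz": 0.07}, {"hand": 0, "tx": 4.5, "ty": -1.3, "tz": 0, "wx": 0, "wy": 0, "wz": 0.07}, {"hand": 0, "tx": 4.5, "ty": -1.3, "tz": 0, "wx": 0, "wy": 0, "wz": 0.07}, {"hand": 0, "tx": 4.5, "ty": -1.3, "tz": 0, "wx": 0, "wy": 0, "wz": 0.07}, {"hand": 0, "tx": 4.5, "ty": -1.3, "tz": 0, "wx": 0, "wy": 0, "wz": 0.07}, {"hand": 0, "tx": 4.5, "ty": -1.3, "tz": 0, "wx": 0, "wy": 0, "wz": 0.07}, {"hand": 0, "tx": 2.6, "ty": -0.8, "tz": 0, "wx": 0, "wy": 0, "wz": 0.04}, {"hand": 0, "tx": 1.3, "ty": -0.4, "tz": 0, "wx": 0, "wy": 0, "wz": 0.02}]'

```text
clock: 8.28
eef_pos: [504.6, -76.3, 141.8]
tcp_rot: [3.141, 0.001, 2.03]
contact_force: [-0.3, -3.3, 1.8]
opening: 0.005
grasp_force: 1.0
```

```bash
python3 -c "
from h import *
f=report(); save(f,'pics/t2.png')"
```

```text
tool-frame p -20.397298297843626 -63.551035276773646 yaw 116.29584208489266 z 141.78579501634385 F [-0.3 -3.3  1.8]
[393.2 211.3] 95.2 -31.22
[279.1 270.1] 95.3 88.78
```

View pics/t2.png

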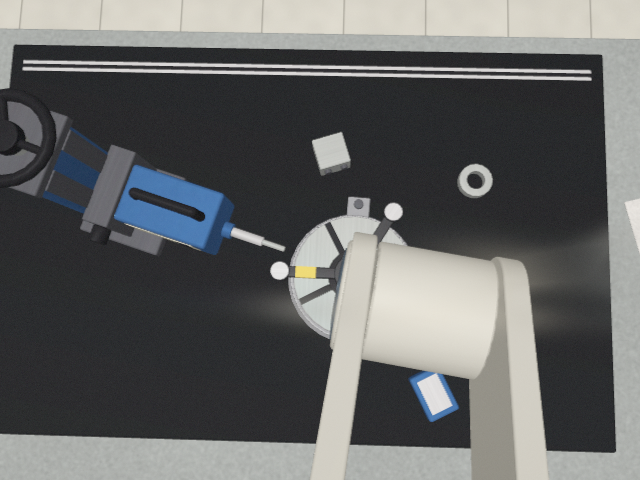

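The top view shows the land at (279,270) still 16° short of the stylus. The other visible boss is at (393,211).

arm_command --deltas '[{"hand": 0, "tx": 2.6, "ty": -0.8, "tz": 0, "wx": 0, "wy": 0, "wz": 0.04}, {"hand": 0, "tx": 2.6, "ty": -0.8, "tz": 0, "wx": 0, "wy": 0, "wz": 0.04}, {"hand": 0, "tx": 2.6, "ty": -0.8, "tz": 0, "wx": 0, "wy": 0, "wz": 0.04}, {"hand": 0, "tx": 2.6, "ty": -0.8, "tz": 0, "wx": 0, "wy": 0, "wz": 0.04}, {"hand": 0, "tx": 2.6, "ty": -0.8, "tz": 0, "wx": 0, "wy": 0, "wz": 0.04}, {"hand": 0, "tx": 1.3, "ty": -0.4, "tz": 0, "wx": 0, "wy": 0, "wz": 0.02}, {"hand": 0, "tx": 0.6, "ty": -0.2, "tz": 0, "wx": 0, "wy": 0, "wz": 0.01}, {"hand": 0, "tx": 0, "ty": 0, "tz": 0, "wx": 0, "wy": 0, "wz": 0}]'

```text
clock: 9.32
eef_pos: [495.0, -63.9, 141.3]
tcp_rot: [3.141, -0.0, 1.799]
contact_force: [0.1, -1.4, 0.5]
opening: 0.004
grasp_force: 0.6
```

```bash
python3 -c "
from h import *
f=report()"
```

```text
tool-frame p -20.070902461732164 -63.70558373699804 yaw 103.09282823799855 z 141.3472323181126 F [ 0.1 -1.4  0.5]
[407.  222.4] 95.2 -44.98
[282.7 254.3] 94.1 76.2
```

arm_command --deltas '[{"hand": 0, "tx": 0.8, "ty": -0.2, "tz": 0, "wx": 0, "wy": 0, "wz": 0.012}, {"hand": 0, "tx": 0.8, "ty": -0.2, "tz": 0, "wx": 0, "wy": 0, "wz": 0.012}, {"hand": 0, "tx": 0.3, "ty": 0, "tz": 0, "wx": 0, "wy": 0, "wz": 0.005}, {"hand": 0, "tx": 0, "ty": 0, "tz": 0, "wx": 0, "wy": 0, "wz": 0}]'

```text
clock: 9.88
eef_pos: [494.0, -62.1, 141.2]
tcp_rot: [-3.141, -0.0, 1.77]
contact_force: [0.1, -0.8, 1.6]
opening: -0.004
grasp_force: 0.7
```

```bash
python3 -c "
from h import *
f=report()
save({'image':cv2.resize(f['image'][200:300,225:335],None,fx=5.4,fy=5.4,interpolation=cv2.INTER_CUBIC)},'pics/t3.png')
g=grab('scene');save({'image':cv2.resize(g['image'][190:270,300:420],None,fx=6,fy=6,interpolation=cv2.INTER_CUBIC)},'pics/s3.png')
# predicted land positions
for a in (72.8,73.5,74.5):
  P=[552.5+95*np.cos(np.radians(a)),-29.9+95*np.sin(np.radians(a)),164]; print(a,(proj(g,P)-[300,190])*6,(proj(g,P[:2]+[172])-[300,190])*6)"
```

```text
tool-frame p -19.978945925140362 -63.74297005554026 yaw 101.40045979238666 z 141.2462867984231 F [ 0.1 -0.8  1.6]
[408.5 223.8] 95.3 -46.56
[283.8 251.7] 93.7 74.05
72.8 [359.18569625 328.26239845] [361.09458694 297.90232708]
73.5 [360.85551082 325.96934478] [362.77114912 295.63566925]
74.5 [363.13223388 322.68183899] [365.0568621  292.38602709]
```

View pics/t3.png

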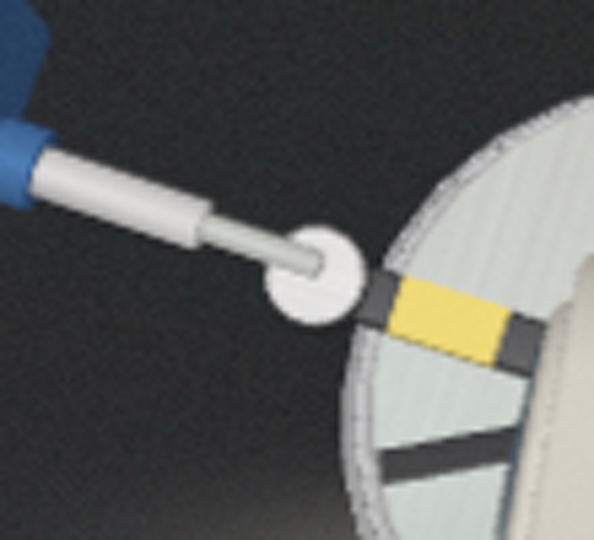

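View pics/s3.png

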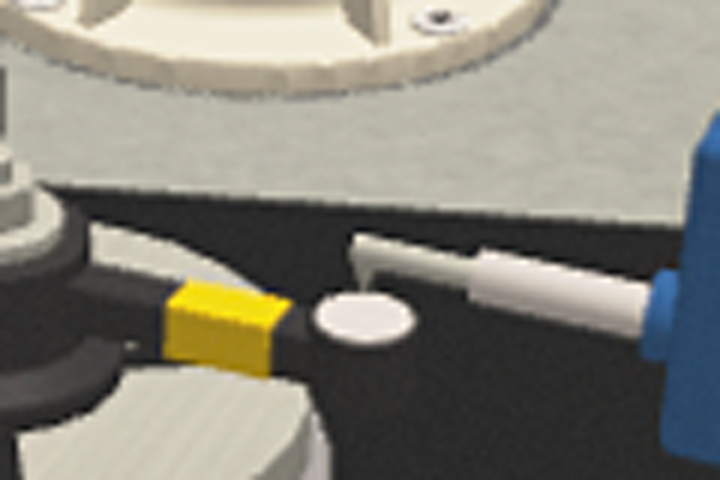

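Both crops show the land almost under the stylus: the face centre is at (364,318) with the tip at (363,290) in the scene crop. About 0.5° remains.

arm_command --deltas '[{"hand": 0, "tx": 0.4, "ty": 0, "tz": 0, "wx": 0, "wy": 0, "wz": 0.006}, {"hand": 0, "tx": 0.2, "ty": 0, "tz": 0, "wx": 0, "wy": 0, "wz": 0}, {"hand": 0, "tx": 0, "ty": 0, "tz": 0, "wx": 0, "wy": 0, "wz": 0}]'

```text
clock: 10.35
eef_pos: [493.8, -61.5, 141.2]
tcp_rot: [-3.141, -0.0, 1.764]
contact_force: [-0.4, -2.5, 1.1]
opening: 0.002
grasp_force: 0.8
```

```bash
python3 -c "
from h import *
f=report()"
```

```text
tool-frame p -19.77525501800073 -63.702361670163974 yaw 101.06338114383271 z 141.19869400514713 F [-0.4 -2.5  1.1]
[409.  224.4] 95.3 -47.15
[284.3 250.9] 93.4 73.34
```

arm_command --deltas '[{"hand": 0, "tx": -6, "ty": 0, "tz": 0, "wx": 0, "wy": 0, "wz": 0}, {"hand": 0, "tx": -10, "ty": 0, "tz": 0, "wx": 0, "wy": 0, "wz": 0}, {"hand": 0, "tx": -5, "ty": 0, "tz": -20, "wx": 0, "wy": 0, "wz": 0}, {"hand": 0, "tx": 0, "ty": 0, "tz": -30, "wx": 0, "wy": 0, "wz": 0}, {"hand": 0, "tx": 0, "ty": 0, "tz": -30, "wx": 0, "wy": 0, "wz": 0}, {"hand": 0, "tx": 0, "ty": 0, "tz": -30, "wx": 0, "wy": 0, "wz": -0.132}, {"hand": 0, "tx": 0, "ty": 0, "tz": -10, "wx": 0, "wy": 0, "wz": -0.132}, {"hand": 0, "tx": 0, "ty": 0, "tz": 0, "wx": 0, "wy": 0, "wz": -0.132}]'

```text
clock: 11.4
eef_pos: [498.7, -82.8, 262.5]
tcp_rot: [3.14, 0.001, 2.164]
contact_force: [0.9, -0.1, -0.1]
opening: 0.001
grasp_force: 0.0
```

arm_command --deltas '[{"hand": 0, "tx": 0, "ty": 0, "tz": 0, "wx": 0, "wy": 0, "wz": -0.132}, {"hand": 0, "tx": 0, "ty": 0, "tz": 0, "wx": 0, "wy": 0, "wz": -0.132}, {"hand": 0, "tx": 0, "ty": 0, "tz": 0, "wx": 0, "wy": 0, "wz": -0.132}, {"hand": 0, "tx": 0, "ty": 0, "tz": 0, "wx": 0, "wy": 0, "wz": -0.132}, {"hand": 0, "tx": 0, "ty": 0, "tz": 0, "wx": 0, "wy": 0, "wz": -0.132}, {"hand": 0, "tx": 0, "ty": 0, "tz": 0, "wx": 0, "wy": 0, "wz": -0.132}, {"hand": 0, "tx": 0, "ty": 0, "tz": 0, "wx": 0, "wy": 0, "wz": -0.132}, {"hand": 0, "tx": 0, "ty": 0, "tz": 0, "wx": 0, "wy": 0, "wz": -0.132}]'

```text
clock: 12.4
eef_pos: [498.1, -82.7, 261.2]
tcp_rot: [3.141, 0.0, -3.063]
contact_force: [-0.1, 0.2, -0.5]
opening: 0.001
grasp_force: 0.0
```

arm_command --deltas '[{"hand": 0, "tx": 0, "ty": 0, "tz": 0, "wx": 0, "wy": 0, "wz": -0.132}, {"hand": 0, "tx": 0, "ty": 0, "tz": 0, "wx": 0, "wy": 0, "wz": -0.132}, {"hand": 0, "tx": 0, "ty": 0, "tz": 0, "wx": 0, "wy": 0, "wz": 0}]'

```text
clock: 12.78
eef_pos: [498.0, -82.6, 261.2]
tcp_rot: [3.142, 0.0, -2.805]
contact_force: [-0.4, 0.7, 1.5]
opening: 0.001
grasp_force: 0.0
```

```bash
python3 -c "
from h import *
f=report(); print(r.sense()['eef_pos'],r.sense()['tcp_rot'],r.sense()['clock'])
pv=np.array([543.9,-152.]);K=np.array([566.9,-218.6])
s=r.sense();y=s['tcp_rot'][2];X=np.array([np.cos(y),np.sin(y)]);Y=np.array([np.sin(y),-np.cos(y)])
t=np.array([np.cos(np.radians(-161)),np.sin(np.radians(-161))])
d=K-40*t-s['eef_pos'][:2];print('move',d@X,d@Y)
"
```

```text
tool-frame p 68.80951313454939 -31.718892881850103 yaw -160.69492533217036 z 261.2373360760342 F [-0.4  0.7  1.5]
[632.9 210.3] 367.0 -75.88
[284.3 251. ] 93.4 73.41
[436.9 403.9] 190.9 -146.24
[498.08790747 -82.53126771 261.27660256] [ 3.14155070e+00  1.02552681e-04 -2.80657206e+00] 12.825
move -60.24830076219838 -151.26474637146953
```

arm_command --deltas '[{"hand": 0, "tx": -10, "ty": -25, "tz": 0, "wx": 0, "wy": 0, "wz": 0}, {"hand": 0, "tx": -10, "ty": -25, "tz": 0, "wx": 0, "wy": 0, "wz": 0}, {"hand": 0, "tx": -10, "ty": -25, "tz": 0, "wx": 0, "wy": 0, "wz": 0}, {"hand": 0, "tx": -10, "ty": -25, "tz": 0, "wx": 0, "wy": 0, "wz": 0}, {"hand": 0, "tx": -10, "ty": -25, "tz": 0, "wx": 0, "wy": 0, "wz": 0}, {"hand": 0, "tx": -10, "ty": -26, "tz": 0, "wx": 0, "wy": 0, "wz": 0}, {"hand": 0, "tx": 0, "ty": 0, "tz": 20, "wx": 0, "wy": 0, "wz": 0}]'

```text
clock: 13.7
eef_pos: [606.7, -206.8, 242.2]
tcp_rot: [-3.139, 0.003, -2.808]
contact_force: [-0.6, 0.8, -1.8]
opening: -0.002
grasp_force: 0.0
```

arm_command --deltas '[{"hand": 0, "tx": 0, "ty": 0, "tz": 30, "wx": 0, "wy": 0, "wz": 0}, {"hand": 0, "tx": 0, "ty": 0, "tz": 30, "wx": 0, "wy": 0, "wz": 0}, {"hand": 0, "tx": 0, "ty": 0, "tz": 25, "wx": 0, "wy": 0, "wz": 0}, {"hand": 0, "tx": 0, "ty": 0, "tz": 20, "wx": 0, "wy": 0, "wz": 0}, {"hand": 0, "tx": 0, "ty": 0, "tz": 14, "wx": 0, "wy": 0, "wz": 0}, {"hand": 0, "tx": 0, "ty": 0, "tz": 0, "wx": 0, "wy": 0, "wz": 0}]'

```text
clock: 14.45
eef_pos: [604.2, -204.6, 121.4]
tcp_rot: [3.141, -0.001, -2.804]
contact_force: [0.4, 0.5, 0.3]
opening: 0.002
grasp_force: 0.0
```

```bash
cat >> h.py <<'E'
def rep2():
    s=r.sense(); y=s["tcp_rot"][2]; X=np.array([np.cos(y),np.sin(y)]); Y=np.array([np.sin(y),-np.cos(y)])
    p=s["eef_pos"][:2]-[543.9,-152]; g=grab("scene"); c=red(g); k=onz(g,*c,135.5); q=k[:2]-[543.9,-152]
    print("tool-frame p",p@X,p@Y,"z",s["eef_pos"][2],"yaw",np.degrees(y),"F",s["contact_force"].round(1),"knob",k.round(1),np.hypot(*q),"psi",np.degrees(np.arctan2(q[1],q[0])),s["clock"])
    return g
E
python3 -c "
from h import *
f=report(); g=rep2(); save(g,'pics/s4.png')"
```

```text
tool-frame p 9.069390810089708 -181.9489794469204 yaw -160.65784374612508 z 121.38599221495247 F [0.4 0.5 0.3]
[409.  224.4] 95.3 -47.15
[284.3 251. ] 93.4 73.37
[369.1 347.8] 95.1 -167.09Traceback (most recent call last):
  File "<string>", line 3, in <module>
    f=report(); g=rep2(); save(g,'pics/s4.png')
                  ~~~~^^
  File "h.py", line 35, in rep2
    p=s["eef_pos"][:2]-[543.9,-152]; g=grab("scene"); c=red(g); k=onz(g,*c,135.5); q=k[:2]-[543.9,-152]
                                                        ~~~^^^
  File "h.py", line 24, in red
    n,l,s,c=cv2.connectedComponentsWithStats(m); i=1+np.argmax(s[1:,4]); return c[i]
                                                     ~~~~~~~~~^^^^^^^^^
    return _wrapfunc(a, 'argmax', axis=axis, out=out, **kwds)
    return bound(*args, **kwds)
ValueError: attempt to get argmax of an empty sequence
```

arm_command --deltas '[{"hand": 0, "tx": 6, "ty": 0, "tz": 0, "wx": 0, "wy": 0, "wz": 0}, {"hand": 0, "tx": 6, "ty": 0, "tz": 0, "wx": 0, "wy": 0, "wz": 0}, {"hand": 0, "tx": 4.9, "ty": -1.6, "tz": 0, "wx": 0, "wy": 0, "wz": 0.07}, {"hand": 0, "tx": 4.9, "ty": -1.6, "tz": 0, "wx": 0, "wy": 0, "wz": 0.07}, {"hand": 0, "tx": 4.9, "ty": -1.6, "tz": 0, "wx": 0, "wy": 0, "wz": 0.07}, {"hand": 0, "tx": 4.9, "ty": -1.6, "tz": 0, "wx": 0, "wy": 0, "wz": 0.07}, {"hand": 0, "tx": 4.9, "ty": -1.6, "tz": 0, "wx": 0, "wy": 0, "wz": 0.07}, {"hand": 0, "tx": 4.9, "ty": -1.6, "tz": 0, "wx": 0, "wy": 0, "wz": 0.07}]'

```text
clock: 15.55
eef_pos: [566.8, -223.3, 122.9]
tcp_rot: [-3.141, 0.003, 3.057]
contact_force: [3.4, -1.2, -1.7]
opening: -0.001
grasp_force: 2.0
```

```bash
sed -i 's/i=1+np.argmax(s\[1:,4\]); return c\[i\]/return c[1+np.argmax(s[1:,4])] if n>1 else np.array([0.,400.])/' h.py
python3 -c "
from h import *
f=report(); g=rep2(); save(g,'pics/s4.png')"
```

```text
tool-frame p -30.59886503707456 -191.5166194940019 yaw 175.16542896908342 z 122.9200533505228 F [ 3.4 -1.2 -1.7]
[596.  216.8] 318.9 -75.46
[409.  224.4] 95.3 -47.15
[284.3 251. ] 93.4 73.42
[369.1 347.8] 95.1 -167.09
tool-frame p -28.440557455957297 -69.18127501159834 z 122.88888938457688 yaw 174.97762526185159 F [ 2.7 -1.7 -1. ] knob [ 540.2 -216.1  135.5] 64.17056882272139 psi -93.34428398407978 15.6
```

View pics/s4.png

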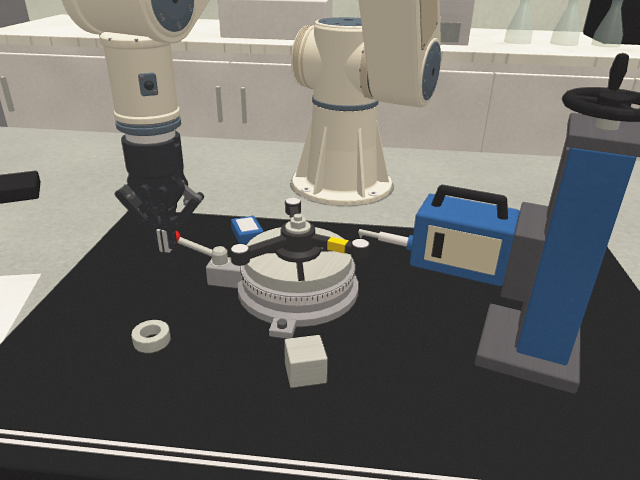

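The ball, partly hidden at (177,238), is against the fingers and moving. The spider hasn't moved.

arm_command --deltas '[{"hand": 0, "tx": 4.9, "ty": -1.7, "tz": 0, "wx": 0, "wy": 0, "wz": 0.07}, {"hand": 0, "tx": 4.9, "ty": -1.7, "tz": 0, "wx": 0, "wy": 0, "wz": 0.07}, {"hand": 0, "tx": 4.9, "ty": -1.7, "tz": 0, "wx": 0, "wy": 0, "wz": 0.07}, {"hand": 0, "tx": 4.9, "ty": -1.7, "tz": 0, "wx": 0, "wy": 0, "wz": 0.07}, {"hand": 0, "tx": 4.9, "ty": -1.7, "tz": 0, "wx": 0, "wy": 0, "wz": 0.07}, {"hand": 0, "tx": 4.9, "ty": -1.7, "tz": 0, "wx": 0, "wy": 0, "wz": 0.07}, {"hand": 0, "tx": 4.9, "ty": -1.7, "tz": 0, "wx": 0, "wy": 0, "wz": 0.07}, {"hand": 0, "tx": 2.5, "ty": -0.8, "tz": 0, "wx": 0, "wy": 0, "wz": 0.035}]'

```text
clock: 16.65
eef_pos: [528.1, -224.8, 122.9]
tcp_rot: [-3.141, 0.002, 2.535]
contact_force: [2.3, -5.6, -1.0]
opening: 0.001
grasp_force: 2.4
```

```bash
python3 -c "
from h import *
f=report(); g=rep2()"
```

```text
tool-frame p -90.94658949871203 -174.06009440938183 yaw 145.26195065058653 z 122.86175522041998 F [ 2.3 -5.6 -1. ]
[409.  224.4] 95.3 -47.15
[284.2 250.8] 93.5 73.27
[369.1 347.9] 95.2 -167.07
tool-frame p -28.218203793563273 -68.83374569184784 z 122.82946645390635 yaw 145.1786545667235 F [ 1.2 -4.7  0.3] knob [ 507.3 -212.3  135.5] 70.52624956617682 psi -121.23612247543906 16.7
```

arm_command --deltas '[{"hand": 0, "tx": 3.5, "ty": -1.2, "tz": 0, "wx": 0, "wy": 0, "wz": 0.05}, {"hand": 0, "tx": 3.5, "ty": -1.2, "tz": 0, "wx": 0, "wy": 0, "wz": 0.05}, {"hand": 0, "tx": 3.5, "ty": -1.2, "tz": 0, "wx": 0, "wy": 0, "wz": 0.05}]'

```text
clock: 17.12
eef_pos: [517.6, -221.3, 122.9]
tcp_rot: [-3.141, 0.002, 2.385]
contact_force: [0.9, -6.4, 0.2]
opening: 0.001
grasp_force: 2.5
```

arm_command --deltas '[{"hand": 0, "tx": 2.8, "ty": -1, "tz": 0, "wx": 0, "wy": 0, "wz": 0.04}, {"hand": 0, "tx": 2.8, "ty": -1, "tz": 0, "wx": 0, "wy": 0, "wz": 0.04}]'

```text
clock: 17.38
eef_pos: [512.1, -218.7, 122.9]
tcp_rot: [-3.141, 0.002, 2.306]
contact_force: [0.5, -6.8, 1.2]
opening: 0.003
grasp_force: 2.5
```

arm_command --deltas '[{"hand": 0, "tx": 2.8, "ty": -1, "tz": 0, "wx": 0, "wy": 0, "wz": 0.04}, {"hand": 0, "tx": 2.8, "ty": -1, "tz": 0, "wx": 0, "wy": 0, "wz": 0.04}]'

```text
clock: 17.62
eef_pos: [506.8, -215.8, 122.9]
tcp_rot: [-3.141, 0.002, 2.226]
contact_force: [0.5, -7.0, 1.3]
opening: 0.001
grasp_force: 2.5
```

arm_command --deltas '[{"hand": 0, "tx": 2.1, "ty": -0.8, "tz": 0, "wx": 0, "wy": 0, "wz": 0.03}, {"hand": 0, "tx": 2.1, "ty": -0.8, "tz": 0, "wx": 0, "wy": 0, "wz": 0.03}]'

```text
clock: 17.88
eef_pos: [504.5, -214.6, 123.2]
tcp_rot: [3.141, 0.006, 2.167]
contact_force: [7.3, -14.4, -7.6]
opening: -0.001
grasp_force: 8.2
```

```bash
python3 -c "
from h import *
f=report(); g=rep2()"
```

```text
tool-frame p -125.97356028713358 -143.34897745965907 yaw 124.13757847216891 z 123.21511974887488 F [  7.3 -14.4  -7.6]
[409.  224.4] 95.3 -47.15
[284.3 250.9] 93.4 73.34
[369.1 347.8] 95.1 -167.09
tool-frame p -29.940527636246188 -67.6758602312375 z 123.19438492246094 yaw 124.04611627551095 F [  4.6 -12.8  -4.4] knob [ 488.6 -198.8  135.5] 72.44147840565918 psi -139.7145333170365 17.925
```

Force jumped to about 16 N, so the lever is at its stop. One small confirming press, then back off.

arm_command --deltas '[{"hand": 0, "tx": 1, "ty": 0, "tz": 0, "wx": 0, "wy": 0, "wz": 0}, {"hand": 0, "tx": 0.5, "ty": 0, "tz": 0, "wx": 0, "wy": 0, "wz": 0}]'

```text
clock: 18.23
eef_pos: [504.6, -214.5, 123.3]
tcp_rot: [3.14, 0.009, 2.168]
contact_force: [6.4, -18.3, -9.1]
opening: 0.002
grasp_force: 9.5
```

arm_command --deltas '[{"hand": 0, "tx": -4, "ty": 0, "tz": 0, "wx": 0, "wy": 0, "wz": 0}, {"hand": 0, "tx": -8, "ty": 0, "tz": 0, "wx": 0, "wy": 0, "wz": 0}, {"hand": 0, "tx": -15, "ty": 0, "tz": 0, "wx": 0, "wy": 0, "wz": 0}, {"hand": 0, "tx": -15, "ty": 0, "tz": -20, "wx": 0, "wy": 0, "wz": 0}, {"hand": 0, "tx": -15, "ty": -15, "tz": -40, "wx": 0, "wy": 0, "wz": 0}, {"hand": 0, "tx": -15, "ty": -20, "tz": -40, "wx": 0, "wy": 0, "wz": 0}, {"hand": 0, "tx": -15, "ty": -20, "tz": -40, "wx": 0, "wy": 0, "wz": 0}, {"hand": 0, "tx": 0, "ty": 0, "tz": 0, "wx": 0, "wy": 0, "wz": 0}]'

```text
clock: 19.23
eef_pos: [506.4, -316.8, 265.9]
tcp_rot: [3.139, 0.006, 2.163]
contact_force: [0.5, 0.1, -1.0]
opening: 0.001
grasp_force: 0.0
```

```bash
python3 -c "
from h import *
f=report(); save(f,'pics/t5.png'); g=rep2(); k=onz(f,*red(f),134);q=k[:2]-[543.9,-152];print('top knob',k,np.hypot(*q),np.degrees(np.arctan2(q[1],q[0])))"
```

```text
tool-frame p -212.2172289363948 -198.43599403077982 yaw 123.95558744674649 z 265.8577648545153 F [ 0.5  0.1 -1. ]
[408.9 224.4] 95.2 -47.13
[284.2 251. ] 93.6 73.38
[369.1 347.9] 95.2 -167.13
tool-frame p -114.01646212246575 -122.96249868354779 z 263.64549680846335 yaw 123.97460960442395 F [ 0.8  0.6 -1.4] knob [ 489.7 -199.7  135.5] 72.2343130948533 psi -138.66432401440275 19.275
top knob [ 491.90106611 -197.91160289  134.        ] 69.36688262706775 -138.55763572999257
```

View pics/t5.png

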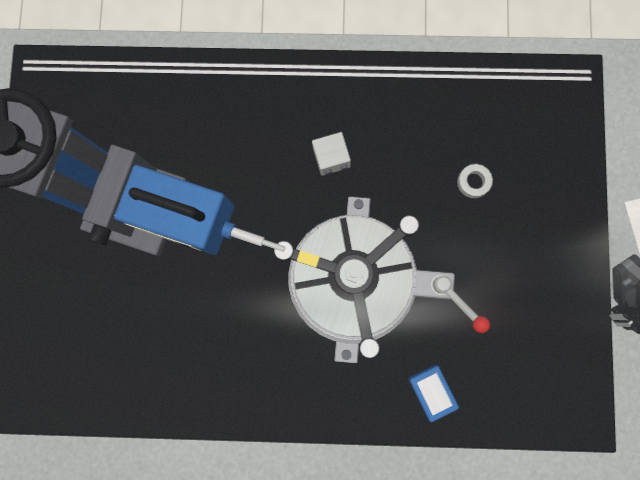

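```bash
python3 -c "
from rig import r
print(r.sign_off())"
```

```text
the job is handed in; nothing more can be done
None
```

The job is handed in: the yellow-banded arm's end face measures within about 0.5° (1 mm) of centred under the stylus, and the clamp lever was then pushed clockwise until it stopped moving (about 20 N). The spider did not shift during clamping, and the tester and gauges look undisturbed.

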